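# Hold the picture drum heavy side down

## Task

A weight is sealed somewhere inside this hand-cranked picture drum, and nothing on the outside shows where. Crank the drum round by its red grip, half a turn or more, and feel where it turns hard and where it turns easily to find its heavy side, then finish still gripping the red grip, with the drum at rest and its heavy side straight down, so that I can glue the counterweight on top. Leave the glue bottle, tape roll, brass weight and mug where they are.

Things in the scene. Friction and masses are not known exactly. Their poses are not given: they have to be found in the camera images.
- stand: Plywood stand, fixed, set down elsewhere each run and turned up to 0.3 rad. Base 200 (x) x 150 (y) x 12 mm; two posts 50 mm wide, 12 mm thick, 177 mm high, outer faces at y = -52 and +52 mm. Origin: centre of its underside; y along the axle, z up; the crank is at its -y side.
- axle (a point): Middle of the drum's axle on the stand, 140 mm above the table. Axes as the stand's: y along the level axle (the crank is at the -y end), z up; it does not turn with the drum.
- drum_centre (a point): Same point, but turning with the drum (diameter 150, length 60 mm, between the posts; the 12 coloured cards round its rim mean nothing). z points from the axle towards the grip. Sealed inside, fixed to the drum: a slug of 0.76 to 1.04 kg, its centre 45 mm from the axle, on any side. All else on the drum is balanced.
- drum (a joint): Angle of drum and crank in rad: 0 with the grip straight above the axle, growing as the grip goes from the top towards the stand's +x side, then down and round; free for two turns either way; starts within 1.2 of 0.
- crank_hub (a point): Dark hub on the axle's crank end, 76 mm from the axle's middle towards -y. How the crank feels: a friction bushing of 0.50 N m (7.7 N at the grip) keeps the drum wherever it is left; the slug adds or takes up to 0.46 N m (7 N). Hardest to turn where the slug rises level with the axle, easiest where it sinks level with it, halfway between when it is at the bottom or top.
- grip: Red crank grip, a level round bar 18 mm in diameter and 100 mm long, parallel to the axle; origin at its centre, 65 mm from the axle line and 135 mm from the axle's middle towards -y. It spins freely on its pin, so fingers closed across it can keep pointing down all round the circle. The crank arm (22 mm wide) from hub to grip lies 64 to 72 mm from the axle's middle.
- glue: White glue bottle, 52 mm diameter, 130 mm high, loose; origin at the centre of its underside. Leave alone.
- tape: Yellow roll of tape lying flat, 84 mm diameter, 25 mm high, loose; origin at the centre of its underside. Leave alone.
- weight: Brass disc (the counterweight to be glued later), 48 mm diameter, 16 mm high, loose; origin at the centre of its underside. Leave alone.
- mug: Blue mug, 76 mm diameter, 85 mm high, handle at its +y, loose; origin at the centre of its underside. Leave alone.

How it is judged:
By the outcome, as a careful person would: the job done as asked, in the order asked, and still so for the second after the job is handed in, while the arm keeps its last pose, push and grip.
It also fails if it takes over 72 s, if anything falls off the work surface, if the arm or the gripper's body presses on something with over 40 N, if the wrist force passes 120 N, or if a joint passes its speed limit or range.

## Robot

A 6-joint arm with a two-finger parallel gripper is mounted at the origin on the work surface. World frame = base frame: x ahead of the robot, y to its left, z up, the work surface at z = 0. Lengths are in mm, angles in degrees, forces in N, time in s.
With the tool pointing down it reaches from about 275 to 750 mm from the base axis. Payload 10.2 kg.
Tool frame: the origin (TCP) lies midway between the tips of the shut fingers; the grasp point (between the pads) lies 19 mm behind it; z points along the fingers, y is the direction in which the jaws open and shut (so a half turn about z gives the same grasp; the last joint's range is limited). The gripper opens to 85 mm and grips with 20 to 120 N. Pads are 22 mm wide; open, the fingers measure 114 mm over their backs; the gripper's body (76 mm by 85 mm) begins 54 mm behind the grasp point. The pads swing forward as they close: fully open they stand 13 mm farther back than shut.
Start: joints at [55.554, 17.928, 85.812, -0, 76.261, -12.8], TCP at [193.673, 487.977, 231.294] pointing down, gripper open.
Joint ranges: [-168.41, 168.41], [-55.51, 124.54], [10.69, 146.95], [-70.63, 250.63], [1, 178], [-165.06, 165.06]. Speed limits (degrees/s): [136.94, 136.94, 172.46, 180, 180, 180].

## Interface

Orientations are given as [roll, pitch, yaw] about the fixed x, y, z axes, in that order (R = Rz(yaw) Ry(pitch) Rx(roll)).
In Python, from workcell import status, capture, calibration, ticket gives the robot as it stands.
- The arm moves only by the tool arm_command, never from a script. Its argument "motion" is a list of rows, each an object of numbers: "claw": the gripper command: -1 is shut, 1 is fully open, values between are in proportion; "tx", "ty", "tz": the shift along the tool's x, y, z in m; "roll": the turn about the tool's z in rad. In form: [{"claw": .., "tx": .., "ty": .., "tz": .., "roll": ..}, ...]. A call has 1 to 20 rows; each row shifts and turns the commanded pose from where the row before left it, along the tool's axes as they then stand; what a row does not reach is not made up. A row lasts 1/12 s, in which the tool goes at most 41.7 mm and 7.16 degrees, less where a joint would pass 70% of its speed; a pose out of reach is approached as far as the arm can. A call with a gripper value outside its range is refused whole. The fingers move at their own pace and stop on an object; "force" is the grip in N (left out, the last holds). Time passes only in rows, so rows that do not move let the fingers close. It gives the time, the measured TCP pose, the force and the opening at its end, in the units of the state.
- status.get_state(): the state, without advancing time (a new reading comes with each control period).
- capture(name): name is "side" or "top" or "wrist"; returns the picture (400x640x3 uint8, blue, green, red); there is no depth.
- calibration(name): a dict with "fov_y" (degrees; the focal length in pixels is half the picture's height over the tangent of half this angle, whatever the lens; pixels are square), "cx", "cy" (the principal point, pixels), "R" (3x3) and "t" (3): a world point X has camera coordinates R X + t. Camera axes: x right, y down, z forward; pixel columns grow to the right and rows downward; lengths in mm; the calibration is good to about 2 mm. A picture is of the moment at which its call begins: read the wrist's pose just before it. calibration takes no time and is no camera call; for the wrist camera it gives the pose at the moment of the call.
- ticket.hand_in(): hands the job in, once; it reports no verdict.
The state is a dict: "t": time; "q": joint angles; "qvel": joint speeds; "effort": joint torques, N m; "eef_pos": TCP position; "tool_rot": TCP orientation; "ft_force": force on the tool from outside, world axes, zero at the start; "moment": the same for the moment, N m; "opening": finger opening in mm.
Only numpy, scipy, OpenCV 4.12 (cv2) and the standard library are available. Lean on these libraries where they do the work, as an engineer would, in place of code of your own. Each camera call takes 0.05 s, during which the arm holds its last target.

## Working session

There is one attempt and no reset: what is moved stays moved. The work goes in short steps, Python scripts to look and compute and a tool call to move; the robot and the scene stay as the last step left them, time stands still between calls to the robot, and variables do not carry over. Pictures are saved under pics/ and viewed, and the job is handed in when it is done.

Besides the shell and the picture viewer there is one more tool, called after "Request:" as name([rows], argument=value, ...), one row to a line, values as JSON. arm_command: Moves the arm, as the interface text tells. Its arguments: {"type":"object","properties":{"motion":{"type":"array"},"force":{"type":"number"}},"required":["motion"]}

```bash
mkdir -p pics; ls; python3 - <<'E'
from workcell import status, capture, calibration
import cv2
s=status.get_state();print(s)
for n in("side","top","wrist"):
    c=calibration(n);print(n,c)
    cv2.imwrite(f"pics/{n}0.png",capture(n))
E
```

```text
pics
{'t': 0.0, 'q': array([ 5.55533343e+01,  1.79596428e+01,  8.58559141e+01, -6.73879586e-05,
        7.62621894e+01, -1.28000681e+01]), 'qvel': array([-0.01633843, -0.00378246, -0.02201088, -0.04605873, -0.06609894,
       -0.03890076]), 'effort': array([ 1.77437381e-03, -4.12266755e+01, -2.59744298e+01, -5.48268997e-05,
        4.08675929e-03, -4.66147483e-06]), 'eef_pos': array([193.51584439, 487.73726564, 230.72079867]), 'tool_rot': array([-1.79924171e+02, -1.71608555e-02,  1.58353407e+02]), 'ft_force': array([-0.18410755,  0.45915612,  0.09773803]), 'moment': array([-0.01542407,  0.01743657, -0.06008197]), 'opening': 85.53704941891712}
side {'fov_y': 56.38022176478217, 'cx': 319.07013859472033, 'cy': 199.57766608254275, 'R': array([[ 9.11563450e-01, -4.11158916e-01, -6.49641662e-04],
       [-2.98724834e-01, -6.61203169e-01, -6.88167017e-01],
       [ 2.82516460e-01,  6.27501964e-01, -7.25552021e-01]]), 't': array([-456.1738527 ,  259.66179909,  884.87958874])}
top {'fov_y': 49.006100670417055, 'cx': 321.59249215131064, 'cy': 200.53545503971375, 'R': array([[ 0.00807172, -0.999919  ,  0.00984098],
       [-0.99004573, -0.00937413, -0.14043357],
       [ 0.14051444, -0.00860948, -0.9900412 ]]), 't': array([  15.87174877,  530.58767379, 1210.93480886])}
wrist {'fov_y': 65.0026992495776, 'cx': 317.96929135706847, 'cy': 199.82407420426506, 'R': array([[ 0.3691218 ,  0.92937977, -0.00153052],
       [ 0.89784733, -0.35617175,  0.2588665 ],
       [ 0.24004016, -0.09692744, -0.9659119 ]]), 't': array([-523.9278377 ,  -33.8185432 ,  379.27433925])}
```

View pics/side0.png

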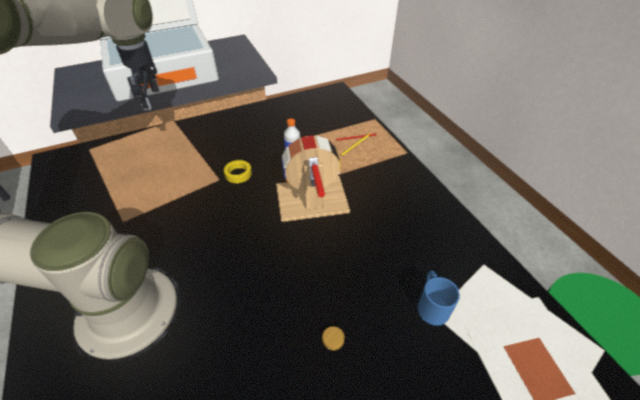

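View pics/top0.png

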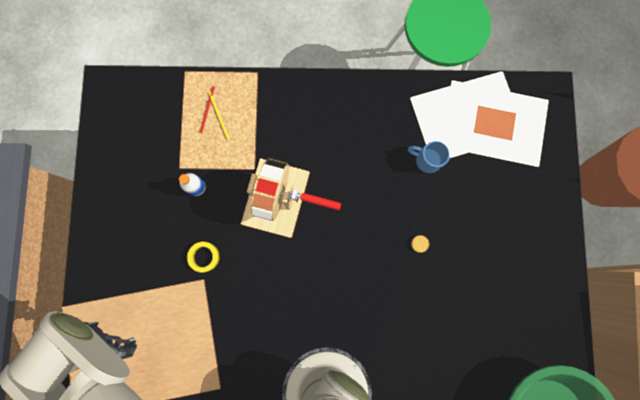

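View pics/wrist0.png

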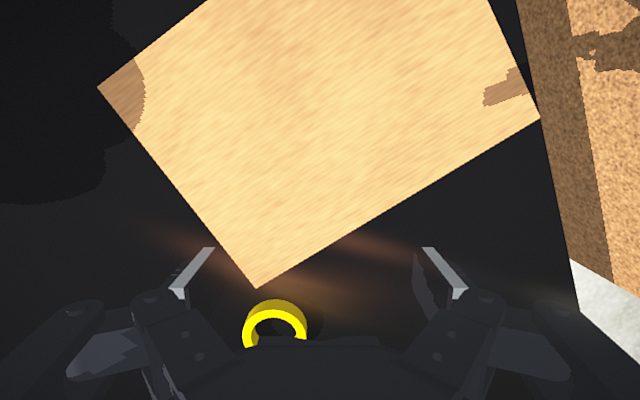

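The side view shows the stand at about (312,190) with the red grip at (318,180). In the top view the stand is at about (275,195) and the grip runs from (300,196) to (340,207). Next I'll enlarge both and measure.

```bash
cat > h.py <<'E'
import numpy as np, cv2
from workcell import status, capture, calibration
def cal(n):
    c=calibration(n); c['f']=200/np.tan(np.radians(c['fov_y']/2)); return c
def ray(c,u,v):
    R=np.array(c['R']);t=np.array(c['t'])
    d=R.T@np.array([(u-c['cx'])/c['f'],(v-c['cy'])/c['f'],1]); return -R.T@t,d/np.linalg.norm(d)
def onz(c,u,v,z):
    o,d=ray(c,u,v); return o+d*(z-o[2])/d[2]
def tri(c1,p1,c2,p2):
    o1,d1=ray(c1,*p1);o2,d2=ray(c2,*p2)
    s=np.linalg.lstsq(np.c_[d1,-d2],o2-o1,rcond=None)[0]
    a=o1+s[0]*d1;b=o2+s[1]*d2; return (a+b)/2,np.linalg.norm(a-b)
def proj(c,X):
    p=np.array(c['R'])@X+c['t']; return p[:2]/p[2]*c['f']+[c['cx'],c['cy']]
E
python3 - <<'E'
from h import *
for n,(x,y,w,hh) in dict(side=(260,110,110,120),top=(225,145,130,105)).items():
    im=cv2.imread(f'pics/{n}0.png')
    cv2.imwrite(f'pics/{n}0z.png',cv2.resize(im[y:y+hh,x:x+w],None,fx=5,fy=5,interpolation=cv2.INTER_CUBIC))
    hsv=cv2.cvtColor(im,cv2.COLOR_BGR2HSV)
    m=((hsv[...,0]<5)|(hsv[...,0]>174))&(hsv[...,1]>190)&(hsv[...,2]>90)
    k,l,st,ce=cv2.connectedComponentsWithStats(m.astype(np.uint8))
    for i in range(1,k):
        if st[i,4]>15:
            ys,xs=np.nonzero(l==i); print(n,st[i],ce[i],cv2.minAreaRect(np.c_[xs,ys].astype(np.float32)))
E
```

```text
side [303 137  11  11  37] [308.7027027  141.45945946] ((308.5517272949219, 140.8793182373047), (11.327415466308594, 7.427813529968262), 68.19859313964844)
side [313 166  11  31 143] [317.83916084 181.33566434] ((317.5882568359375, 180.85296630859375), (31.044557571411133, 5.093247413635254), 75.96376037597656)
top [203 100   8  25  27] [206.14814815 111.62962963] ((206.03773498535156, 111.86793518066406), (1.0988843441009521, 24.999622344970703), 15.945394515991211)
top [257 179  20  16 214] [266.61214953 186.59813084] ((266.5882873535156, 186.64706420898438), (17.947635650634766, 11.641709327697754), 14.03624439239502)
top [301 194  40  16 273] [320.61904762 201.04395604] ((320.50482177734375, 200.9820556640625), (39.738807678222656, 6.907867431640625), 15.068489074707031)
```

View pics/side0z.png

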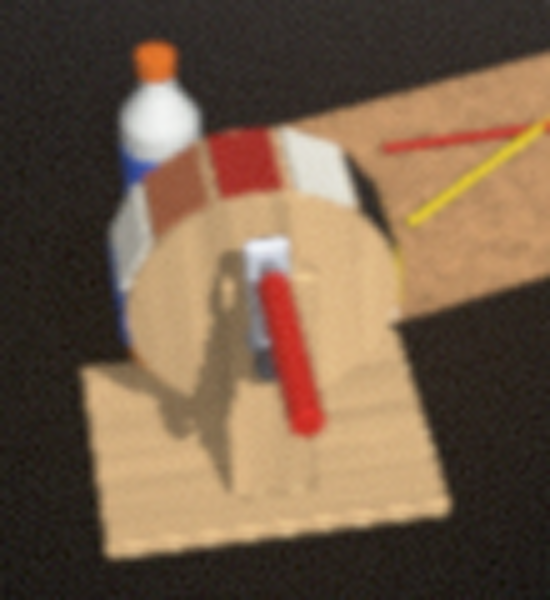

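View pics/top0z.png

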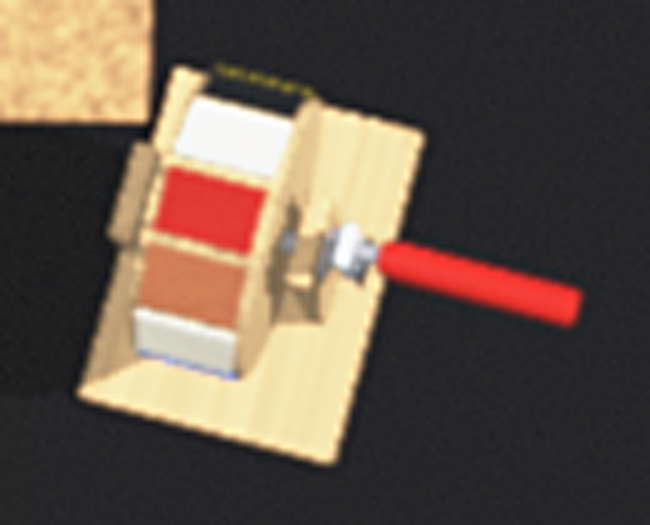

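```bash
python3 - <<'E'
from h import *
S=cal('side');T=cal('top')
print('ctr',tri(S,(317.6,180.9),T,(320.5,201)))
# ends along axis
a=np.radians(75.96);e=15*np.array([np.cos(a),np.sin(a)]);b=np.radians(15.07);g=19.5*np.array([np.cos(b),np.sin(b)])
sc=np.array([317.6,180.9]);tc=np.array([320.5,201])
P1=tri(S,sc+e,T,tc+g);P0=tri(S,sc-e,T,tc-g);print(P0,P1)
d=P0[0]-P1[0];print('axis yaw',np.degrees(np.arctan2(-d[0],d[1])),np.linalg.norm(d))
o=lambda zx,zy,n:(zx/5-.4+(225 if n=='T' else 260),zy/5-.4+(145 if n=='T' else 110))
A=onz(T,*o(335,463,'T'),12);B=onz(T,*o(422,133,'T'),12);C=onz(T,*o(80,398,'T'),12)
print('top A,B,C',A,B,C,np.linalg.norm(A-B),np.linalg.norm(A-C))
for p in((107,545),(449,503),(82,370)):
    print('side',onz(S,*o(*p,'S'),12))
for X,Y in((A,B),(C,A)): print(np.degrees(np.arctan2(*(Y-X)[1::-1])))
print('centre',(B+C)/2)
print('tape',onz(T,203,257,25),'glue',onz(T,195,186,60),'mug',onz(T,433,156,85))
E
```

```text
ctr (array([506.96729563,  24.42734208, 198.98700269]), np.float64(1.3688792340292901))
(array([518.19506217,  71.02300602, 204.07397599]), np.float64(0.8917930405835528)) (array([495.11962361, -22.30198662, 197.52475929]), np.float64(1.71450245699508))
axis yaw -13.888335427375113 96.35830195680175
top A,B,C [427.03782655 105.44181909  12.        ] [620.49355034  57.90087313  12.        ] [463.08613556 252.67634772  12.        ] 199.21159255902916 151.58326755616284
side [428.6597393  104.60894145  12.        ]
side [621.04539429  52.93448989  12.        ]
side [464.19935456 245.71758214  12.        ]
-13.806609233633209
-103.75743444630118
centre [541.78984295 155.28861043  12.        ]
tape [368.52659675 352.88116137  25.        ] glue [564.93542376 375.23716717  60.        ] mug [ 651.74665026 -288.01663954   85.        ]
```

Request:
arm_command([
  {"claw": 1,"tx": 0,"ty": 0,"tz": -0.0075,"roll": 0.1195},
  {"claw": 1,"tx": 0,"ty": 0,"tz": -0.0075,"roll": 0.1195},
  {"claw": 1,"tx": 0,"ty": 0,"tz": -0.0075,"roll": 0.1195},
  {"claw": 1,"tx": 0,"ty": 0,"tz": -0.0075,"roll": 0.1195},
  {"claw": 1,"tx": 0,"ty": 0,"tz": -0.0075,"roll": 0.1195},
  {"claw": 1,"tx": 0,"ty": 0,"tz": -0.0075,"roll": 0.1195},
  {"claw": 1,"tx": 0,"ty": 0,"tz": -0.0075,"roll": 0.1195},
  {"claw": 1,"tx": 0,"ty": 0,"tz": -0.0075,"roll": 0.1195},
  {"claw": 1,"tx": 0,"ty": 0,"tz": -0.0075,"roll": 0.1195},
  {"claw": 1,"tx": 0,"ty": 0,"tz": -0.0075,"roll": 0.1195},
  {"claw": 1,"tx": 0,"ty": 0,"tz": -0.0075,"roll": 0.1195},
  {"claw": 1,"tx": 0,"ty": 0,"tz": -0.0075,"roll": 0.1195},
  {"claw": 1,"tx": 0,"ty": 0,"tz": 0,"roll": 0},
])

```text
t: 1.23
eef_pos: [193.8, 488.2, 322.4]
tool_rot: [180.0, -0.1, 76.0]
ft_force: [0.3, -0.6, 0.4]
opening: 85.6
```

Request:
arm_command([
  {"claw": 1,"tx": -0.0244,"ty": 0.0261,"tz": 0,"roll": 0},
  {"claw": 1,"tx": -0.0244,"ty": 0.0261,"tz": 0,"roll": 0},
  {"claw": 1,"tx": -0.0244,"ty": 0.0261,"tz": 0,"roll": 0},
  {"claw": 1,"tx": -0.0244,"ty": 0.0261,"tz": 0,"roll": 0},
  {"claw": 1,"tx": -0.0244,"ty": 0.0261,"tz": 0,"roll": 0},
  {"claw": 1,"tx": -0.0244,"ty": 0.0261,"tz": 0,"roll": 0},
  {"claw": 1,"tx": -0.0244,"ty": 0.0261,"tz": 0,"roll": 0},
  {"claw": 1,"tx": -0.0244,"ty": 0.0261,"tz": 0,"roll": 0},
  {"claw": 1,"tx": -0.0244,"ty": 0.0261,"tz": 0,"roll": 0},
  {"claw": 1,"tx": -0.0244,"ty": 0.0261,"tz": 0,"roll": 0},
  {"claw": 1,"tx": -0.0244,"ty": 0.0261,"tz": 0,"roll": 0},
  {"claw": 1,"tx": -0.0244,"ty": 0.0261,"tz": 0,"roll": 0},
  {"claw": 1,"tx": -0.0244,"ty": 0.0261,"tz": 0,"roll": 0},
  {"claw": 1,"tx": -0.0244,"ty": 0.0261,"tz": 0,"roll": 0},
  {"claw": 1,"tx": -0.0244,"ty": 0.0261,"tz": 0,"roll": 0},
  {"claw": 1,"tx": -0.0244,"ty": 0.0261,"tz": 0,"roll": 0},
  {"claw": 1,"tx": 0,"ty": 0,"tz": 0,"roll": 0},
  {"claw": 1,"tx": 0,"ty": 0,"tz": 0,"roll": 0},
])

```text
t: 2.73
eef_pos: [506.3, 8.0, 320.1]
tool_rot: [-179.9, -0.0, 76.2]
ft_force: [-0.4, 0.5, -0.7]
opening: 85.4
```

```bash
python3 - <<'E'
from h import *
s=status.get_state();print(s['eef_pos'],s['q'],s['tool_rot'])
c=cal('wrist');im=capture('wrist');cv2.imwrite('pics/wrist1.png',im)
import json;json.dump({k:np.array(v).tolist() for k,v in c.items()},open('c1.json','w'))
for X in((509.8,23.4,205),(518,71,205),(498,-22,205),(541.8,155.3,215)): print(proj(c,np.array(X)))
E
```

```text
[506.31633029   8.00567695 320.12390047] [-1.23741522e+01  1.28450088e+01  7.92916820e+01  4.62689707e-03
  8.79766068e+01  1.37907272e+00] [-1.79886624e+02 -1.89560546e-03  7.62466052e+01]
[317.96455639 176.41741554]
[313.7364009  116.82053612]
[317.21855629 229.2145541 ]
[317.46766902 -13.74085752]
```

View pics/wrist1.png

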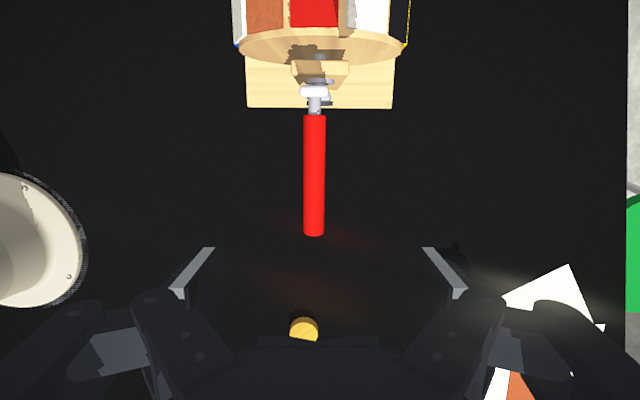

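The grip appears in the wrist view at cols 303–325, rows 115–236, with its axis parallel to the tool's x. It sits about 3 mm to the left of the jaw centre. I'll descend and close on it.

Request:
arm_command([
  {"claw": 1,"tx": 0,"ty": -0.003,"tz": 0.027,"roll": 0},
  {"claw": 1,"tx": 0,"ty": 0,"tz": 0.027,"roll": 0},
  {"claw": 1,"tx": 0,"ty": 0,"tz": 0.027,"roll": 0},
  {"claw": 1,"tx": 0,"ty": 0,"tz": 0.027,"roll": 0},
  {"claw": 1,"tx": 0,"ty": 0,"tz": 0.027,"roll": 0},
  {"claw": 1,"tx": 0,"ty": 0,"tz": 0,"roll": 0},
  {"claw": 1,"tx": 0,"ty": 0,"tz": 0,"roll": 0},
])

```text
t: 3.37
eef_pos: [502.5, 10.9, 186.4]
tool_rot: [-179.9, -0.0, 76.3]
ft_force: [-0.3, 0.8, 1.4]
opening: 85.4
```

Request:
arm_command([
  {"claw": -1,"tx": 0,"ty": 0,"tz": 0,"roll": 0},
  {"claw": -1,"tx": 0,"ty": 0,"tz": 0,"roll": 0},
  {"claw": -1,"tx": 0,"ty": 0,"tz": 0,"roll": 0},
  {"claw": -1,"tx": 0,"ty": 0,"tz": 0,"roll": 0},
  {"claw": -1,"tx": 0,"ty": 0,"tz": 0,"roll": 0},
  {"claw": -1,"tx": 0,"ty": 0,"tz": 0,"roll": 0},
  {"claw": -1,"tx": 0,"ty": 0,"tz": 0,"roll": 0},
  {"claw": -1,"tx": 0,"ty": 0,"tz": 0,"roll": 0},
  {"claw": -1,"tx": 0,"ty": 0,"tz": 0,"roll": 0},
  {"claw": -1,"tx": 0,"ty": 0,"tz": 0,"roll": 0},
  {"claw": -1,"tx": 0,"ty": 0,"tz": 0,"roll": 0},
  {"claw": -1,"tx": 0,"ty": 0,"tz": 0,"roll": 0},
], force=60)

```text
t: 4.37
eef_pos: [503.2, 9.8, 186.8]
tool_rot: [180.0, 0.0, 76.2]
ft_force: [-2.2, -0.8, 5.0]
opening: 16.2
```

```bash
python3 - <<'E'
from h import *
s=status.get_state();print(s)
cv2.imwrite('pics/wrist2.png',capture('wrist'))
cv2.imwrite('pics/side2.png',cv2.resize(capture('side')[80:240,220:440],None,fx=3,fy=3))
E
```

```text
{'t': 4.3667, 'q': array([-1.22385216e+01,  1.74930447e+01,  9.33440499e+01, -3.67305757e-03,
        6.91295799e+01,  1.57741932e+00]), 'qvel': array([-0.07954644, -0.00834771, -0.03254   ,  0.05006024,  0.06663657,
       -0.06663122]), 'effort': array([  0.11161282, -36.72825694, -23.43991041,   0.07936685,
        -0.46628427,  -0.07433222]), 'eef_pos': array([503.22740816,   9.83307871, 186.7576379 ]), 'tool_rot': array([1.79966593e+02, 2.51415002e-03, 7.61853659e+01]), 'ft_force': array([-2.24201461, -0.7902191 ,  4.97259874]), 'moment': array([ 0.03539618,  0.31750497, -0.11073929]), 'opening': 16.234882795628096}
```

View pics/wrist2.png

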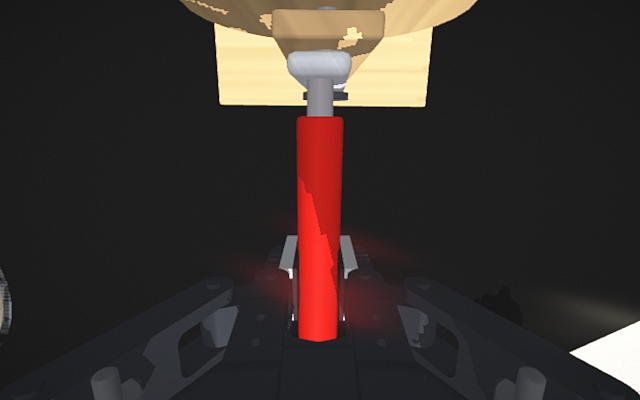

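View pics/side2.png

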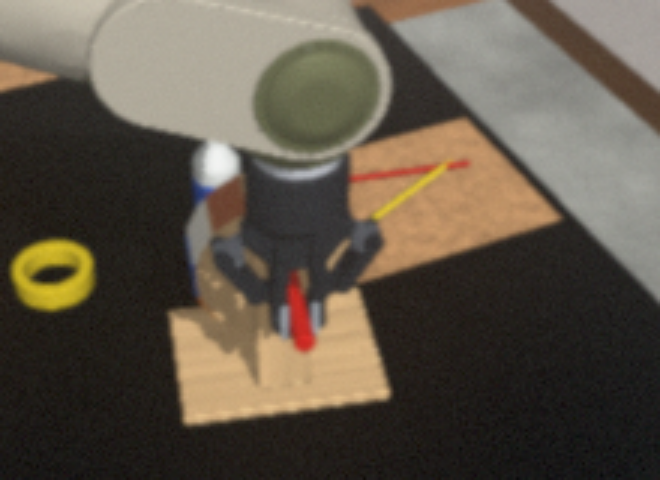

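```bash
python3 - <<'E'
import numpy as np
th=np.radians(-3.5+5*np.arange(73))
P=np.round(np.c_[65*np.sin(th),-65*np.cos(th)],1)
D=np.round(np.diff(P,axis=0),1)
for i in range(0,72,6): print(-3.5+5*i,[(float(a),float(b)) for a,b in D[i:i+6]])
E
```

```text
-3.5 [(5.7, -0.1), (5.7, 0.4), (5.6, 0.9), (5.5, 1.4), (5.3, 1.8), (5.2, 2.3)]
26.5 [(5.0, 2.8), (4.7, 3.1), (4.4, 3.6), (4.0, 4.0), (3.8, 4.2), (3.3, 4.6)]
56.5 [(2.9, 4.9), (2.5, 5.1), (2.0, 5.3), (1.6, 5.4), (1.1, 5.6), (0.6, 5.6)]
86.5 [(0.1, 5.7), (-0.4, 5.7), (-0.9, 5.6), (-1.4, 5.5), (-1.8, 5.3), (-2.3, 5.2)]
116.5 [(-2.8, 5.0), (-3.1, 4.7), (-3.6, 4.4), (-4.0, 4.0), (-4.2, 3.8), (-4.6, 3.3)]
146.5 [(-4.9, 2.9), (-5.1, 2.5), (-5.3, 2.0), (-5.4, 1.6), (-5.6, 1.1), (-5.6, 0.6)]
176.5 [(-5.7, 0.1), (-5.7, -0.4), (-5.6, -0.9), (-5.5, -1.4), (-5.3, -1.8), (-5.2, -2.3)]
206.5 [(-5.0, -2.8), (-4.7, -3.1), (-4.4, -3.6), (-4.0, -4.0), (-3.8, -4.2), (-3.3, -4.6)]
236.5 [(-2.9, -4.9), (-2.5, -5.1), (-2.0, -5.3), (-1.6, -5.4), (-1.1, -5.6), (-0.6, -5.6)]
266.5 [(-0.1, -5.7), (0.4, -5.7), (0.9, -5.6), (1.4, -5.5), (1.8, -5.3), (2.3, -5.2)]
296.5 [(2.8, -5.0), (3.1, -4.7), (3.6, -4.4), (4.0, -4.0), (4.2, -3.8), (4.6, -3.3)]
326.5 [(4.9, -2.9), (5.1, -2.5), (5.3, -2.0), (5.4, -1.6), (5.6, -1.1), (5.6, -0.6)]
```

Request:
arm_command([
  {"claw": -1,"ty": 0.0057,"tz": -0.0001},
  {"claw": -1,"ty": 0.0057,"tz": 0.0004},
  {"claw": -1,"ty": 0.0056,"tz": 0.0009},
  {"claw": -1,"ty": 0.0055,"tz": 0.0014},
  {"claw": -1,"ty": 0.0053,"tz": 0.0018},
  {"claw": -1,"ty": 0.0052,"tz": 0.0023},
])

```text
$.motion[0]: bad value
```

Request:
arm_command([
  {"claw": -1,"tx": 0,"ty": 0.0057,"tz": -0.0001,"roll": 0},
  {"claw": -1,"tx": 0,"ty": 0.0057,"tz": 0.0004,"roll": 0},
  {"claw": -1,"tx": 0,"ty": 0.0056,"tz": 0.0009,"roll": 0},
  {"claw": -1,"tx": 0,"ty": 0.0055,"tz": 0.0014,"roll": 0},
  {"claw": -1,"tx": 0,"ty": 0.0053,"tz": 0.0018,"roll": 0},
  {"claw": -1,"tx": 0,"ty": 0.0052,"tz": 0.0023,"roll": 0},
])

```text
t: 4.97
eef_pos: [535.3, 1.7, 179.7]
tool_rot: [-180.0, 0.0, 76.2]
ft_force: [-3.4, -1.6, 4.8]
opening: 16.0
```

Request:
arm_command([
  {"claw": -1,"tx": 0,"ty": 0.005,"tz": 0.0028,"roll": 0},
  {"claw": -1,"tx": 0,"ty": 0.0047,"tz": 0.0031,"roll": 0},
  {"claw": -1,"tx": 0,"ty": 0.0044,"tz": 0.0036,"roll": 0},
  {"claw": -1,"tx": 0,"ty": 0.004,"tz": 0.004,"roll": 0},
  {"claw": -1,"tx": 0,"ty": 0.0038,"tz": 0.0042,"roll": 0},
  {"claw": -1,"tx": 0,"ty": 0.0033,"tz": 0.0046,"roll": 0},
])

```text
t: 5.47
eef_pos: [559.4, -4.5, 157.3]
tool_rot: [-179.9, 0.1, 76.2]
ft_force: [-6.8, -1.7, 5.6]
opening: 16.2
```

```bash
python3 - <<'E'
from h import *
s=status.get_state();print({k:np.round(v,2) for k,v in s.items()})
E
```

```text
{'t': np.float64(5.47), 'q': array([-1.243e+01,  2.603e+01,  8.565e+01, -6.000e-02,  6.839e+01,
        1.410e+00]), 'qvel': array([ 0.03,  7.8 , -2.89, -0.12, -4.68, -0.16]), 'effort': array([  1.54, -43.45, -24.3 ,   0.8 ,  -1.22,  -0.06]), 'eef_pos': array([559.44,  -4.49, 157.3 ]), 'tool_rot': array([-1.7993e+02,  6.0000e-02,  7.6190e+01]), 'ft_force': array([-6.79, -1.69,  5.61]), 'moment': array([-0.36,  1.04, -0.03]), 'opening': np.float64(16.17)}
```

Request:
arm_command([
  {"claw": -1,"tx": 0,"ty": 0.0029,"tz": 0.0049,"roll": 0},
  {"claw": -1,"tx": 0,"ty": 0.0025,"tz": 0.0051,"roll": 0},
  {"claw": -1,"tx": 0,"ty": 0.002,"tz": 0.0053,"roll": 0},
  {"claw": -1,"tx": 0,"ty": 0.0016,"tz": 0.0054,"roll": 0},
  {"claw": -1,"tx": 0,"ty": 0.0011,"tz": 0.0056,"roll": 0},
  {"claw": -1,"tx": 0,"ty": 0.0006,"tz": 0.0056,"roll": 0},
])

```text
t: 5.97
eef_pos: [569.6, -7.1, 125.7]
tool_rot: [-179.9, 0.1, 76.2]
ft_force: [-9.1, -3.2, 10.7]
opening: 16.0
```

Request:
arm_command([
  {"claw": -1,"tx": 0,"ty": 0.0001,"tz": 0.0057,"roll": 0},
  {"claw": -1,"tx": 0,"ty": -0.0004,"tz": 0.0057,"roll": 0},
  {"claw": -1,"tx": 0,"ty": -0.0009,"tz": 0.0056,"roll": 0},
  {"claw": -1,"tx": 0,"ty": -0.0014,"tz": 0.0055,"roll": 0},
  {"claw": -1,"tx": 0,"ty": -0.0018,"tz": 0.0053,"roll": 0},
  {"claw": -1,"tx": 0,"ty": -0.0023,"tz": 0.0052,"roll": 0},
])

```text
t: 6.47
eef_pos: [563.6, -5.5, 93.6]
tool_rot: [180.0, 0.1, 76.2]
ft_force: [-8.6, -2.4, 19.0]
opening: 16.3
```

Request:
arm_command([
  {"claw": -1,"tx": 0,"ty": -0.0028,"tz": 0.005,"roll": 0},
  {"claw": -1,"tx": 0,"ty": -0.0031,"tz": 0.0047,"roll": 0},
  {"claw": -1,"tx": 0,"ty": -0.0036,"tz": 0.0044,"roll": 0},
  {"claw": -1,"tx": 0,"ty": -0.004,"tz": 0.004,"roll": 0},
  {"claw": -1,"tx": 0,"ty": -0.0042,"tz": 0.0038,"roll": 0},
  {"claw": -1,"tx": 0,"ty": -0.0046,"tz": 0.0033,"roll": 0},
])

```text
t: 6.97
eef_pos: [544.5, -0.7, 69.7]
tool_rot: [179.5, 0.0, 76.2]
ft_force: [3.3, -3.6, 18.1]
opening: 16.2
```

Request:
arm_command([
  {"claw": -1,"tx": 0,"ty": -0.0049,"tz": 0.0029,"roll": 0},
  {"claw": -1,"tx": 0,"ty": -0.0051,"tz": 0.0025,"roll": 0},
  {"claw": -1,"tx": 0,"ty": -0.0053,"tz": 0.002,"roll": 0},
  {"claw": -1,"tx": 0,"ty": -0.0054,"tz": 0.0016,"roll": 0},
  {"claw": -1,"tx": 0,"ty": -0.0056,"tz": 0.0011,"roll": 0},
  {"claw": -1,"tx": 0,"ty": -0.0056,"tz": 0.0006,"roll": 0},
])

```text
t: 7.47
eef_pos: [514.3, 7.0, 57.6]
tool_rot: [179.4, -0.0, 76.1]
ft_force: [13.6, -2.2, -2.6]
opening: 16.6
```

Request:
arm_command([
  {"claw": -1,"tx": 0,"ty": -0.0057,"tz": 0.0001,"roll": 0},
  {"claw": -1,"tx": 0,"ty": -0.0057,"tz": -0.0004,"roll": 0},
  {"claw": -1,"tx": 0,"ty": -0.0056,"tz": -0.0009,"roll": 0},
  {"claw": -1,"tx": 0,"ty": -0.0055,"tz": -0.0014,"roll": 0},
  {"claw": -1,"tx": 0,"ty": -0.0053,"tz": -0.0018,"roll": 0},
  {"claw": -1,"tx": 0,"ty": -0.0052,"tz": -0.0023,"roll": 0},
])

```text
t: 7.97
eef_pos: [480.3, 15.7, 63.0]
tool_rot: [179.8, -0.0, 76.1]
ft_force: [8.5, 0.3, -7.5]
opening: 16.3
```

Request:
arm_command([
  {"claw": -1,"tx": 0,"ty": -0.005,"tz": -0.0028,"roll": 0},
  {"claw": -1,"tx": 0,"ty": -0.0047,"tz": -0.0031,"roll": 0},
  {"claw": -1,"tx": 0,"ty": -0.0044,"tz": -0.0036,"roll": 0},
  {"claw": -1,"tx": 0,"ty": -0.004,"tz": -0.004,"roll": 0},
  {"claw": -1,"tx": 0,"ty": -0.0038,"tz": -0.0042,"roll": 0},
  {"claw": -1,"tx": 0,"ty": -0.0033,"tz": -0.0046,"roll": 0},
])

```text
t: 8.47
eef_pos: [454.7, 22.3, 85.1]
tool_rot: [180.0, -0.1, 76.2]
ft_force: [5.6, 3.6, -6.4]
opening: 16.2
```

Request:
arm_command([
  {"claw": -1,"tx": 0,"ty": -0.0029,"tz": -0.0049,"roll": 0},
  {"claw": -1,"tx": 0,"ty": -0.0025,"tz": -0.0051,"roll": 0},
  {"claw": -1,"tx": 0,"ty": -0.002,"tz": -0.0053,"roll": 0},
  {"claw": -1,"tx": 0,"ty": -0.0016,"tz": -0.0054,"roll": 0},
  {"claw": -1,"tx": 0,"ty": -0.0011,"tz": -0.0056,"roll": 0},
  {"claw": -1,"tx": 0,"ty": -0.0006,"tz": -0.0056,"roll": 0},
])

```text
t: 8.97
eef_pos: [443.7, 25.0, 117.1]
tool_rot: [-179.9, -0.1, 76.2]
ft_force: [1.1, 5.5, -4.1]
opening: 15.8
```

Request:
arm_command([
  {"claw": -1,"tx": 0,"ty": -0.0001,"tz": -0.0057,"roll": 0},
  {"claw": -1,"tx": 0,"ty": 0.0004,"tz": -0.0057,"roll": 0},
  {"claw": -1,"tx": 0,"ty": 0.0009,"tz": -0.0056,"roll": 0},
  {"claw": -1,"tx": 0,"ty": 0.0014,"tz": -0.0055,"roll": 0},
  {"claw": -1,"tx": 0,"ty": 0.0018,"tz": -0.0053,"roll": 0},
  {"claw": -1,"tx": 0,"ty": 0.0023,"tz": -0.0052,"roll": 0},
])

```text
t: 9.47
eef_pos: [449.8, 23.5, 150.3]
tool_rot: [-179.9, -0.1, 76.2]
ft_force: [-2.5, 5.6, -1.6]
opening: 16.2
```

Request:
arm_command([
  {"claw": -1,"tx": 0,"ty": 0.0028,"tz": -0.005,"roll": 0},
  {"claw": -1,"tx": 0,"ty": 0.0031,"tz": -0.0047,"roll": 0},
  {"claw": -1,"tx": 0,"ty": 0.0036,"tz": -0.0044,"roll": 0},
  {"claw": -1,"tx": 0,"ty": 0.004,"tz": -0.004,"roll": 0},
  {"claw": -1,"tx": 0,"ty": 0.0042,"tz": -0.0038,"roll": 0},
  {"claw": -1,"tx": 0,"ty": 0.0046,"tz": -0.0033,"roll": 0},
])

```text
t: 9.97
eef_pos: [471.6, 17.9, 175.9]
tool_rot: [-179.9, -0.0, 76.2]
ft_force: [-4.3, 3.3, 4.8]
opening: 16.1
```

Request:
arm_command([
  {"claw": -1,"tx": 0,"ty": 0.0049,"tz": -0.0029,"roll": 0},
  {"claw": -1,"tx": 0,"ty": 0.0051,"tz": -0.0025,"roll": 0},
  {"claw": -1,"tx": 0,"ty": 0.0053,"tz": -0.002,"roll": 0},
  {"claw": -1,"tx": 0,"ty": 0.0054,"tz": -0.0016,"roll": 0},
  {"claw": -1,"tx": 0,"ty": 0.0056,"tz": -0.0011,"roll": 0},
  {"claw": -1,"tx": 0,"ty": 0.0056,"tz": -0.0006,"roll": 0},
])

```text
t: 10.47
eef_pos: [503.4, 9.8, 186.8]
tool_rot: [180.0, 0.0, 76.2]
ft_force: [-1.9, 1.0, 4.9]
opening: 16.0
```

```bash
cat > fit.py <<'E'
import numpy as np
from scipy.optimize import least_squares
F=np.array([[535.3,1.7,179.7,-3.4,-1.6,4.8],[559.4,-4.5,157.3,-6.8,-1.7,5.6],[569.6,-7.1,125.7,-9.1,-3.2,10.7],[563.6,-5.5,93.6,-8.6,-2.4,19],[544.5,-.7,69.7,3.3,-3.6,18.1],[514.3,7,57.6,13.6,-2.2,-2.6],[480.3,15.7,63,8.5,.3,-7.5],[454.7,22.3,85.1,5.6,3.6,-6.4],[443.7,25,117.1,1.1,5.5,-4.1],[449.8,23.5,150.3,-2.5,5.6,-1.6],[471.6,17.9,175.9,-4.3,3.3,4.8],[503.4,9.8,186.8,-1.9,1,4.9]])
def an(F,sg,c=None,p=1):
    a=np.radians(-13.8);ex=np.array([np.cos(a),np.sin(a)])
    X=F[:,:2]@ex;Z=F[:,2]
    r=least_squares(lambda q:np.hypot(X-q[0],Z-q[1])-q[2],[X.mean(),Z.mean(),65]).x
    if c is None:c=r[:2]
    th=np.arctan2(X-c[0],Z-c[1])
    fx=F[:,3:5]@ex;fz=F[:,5]
    res=-sg*(fx*np.cos(th)-fz*np.sin(th)); rad=fx*np.sin(th)+fz*np.cos(th)
    if p:print('circle',r);print(np.c_[np.degrees(th)%360,res,rad].round(1))
    return th,res,c
if __name__=='__main__':
    th,res,c=an(F,1)
    # res=f-Gsin(th+b)
    A=np.c_[np.ones_like(th),-np.sin(th),-np.cos(th)]
    s,rr,_,_=np.linalg.lstsq(A,res,rcond=None);b=np.arctan2(s[2],s[1])
    print('f',s[0],'G',np.hypot(s[1],s[2]),'beta',np.degrees(b),'theta final',180-np.degrees(b),'resid',(A@s-res).round(1))
E
python3 fit.py
```

```text
circle [489.88435416 121.90050087  65.02923249]
[[ 2.710e+01  4.800e+00  2.900e+00]
 [ 5.700e+01  8.100e+00 -2.100e+00]
 [ 8.670e+01  1.120e+01 -7.400e+00]
 [ 1.157e+02  1.370e+01 -1.530e+01]
 [ 1.432e+02  1.410e+01 -1.210e+01]
 [ 1.730e+02  1.330e+01  4.300e+00]
 [ 2.048e+02  1.060e+01  3.400e+00]
 [ 2.355e+02  7.900e+00 -2.000e-01]
 [ 2.658e+02  4.100e+00  5.000e-01]
 [ 2.958e+02  3.100e+00  2.700e+00]
 [ 3.262e+02  1.500e+00  6.700e+00]
 [ 3.570e+02  1.800e+00  5.000e+00]]
f 7.779301779356107 G 6.360427312061974 beta 125.32216203966144 theta final 54.677837960338564 resid [ 0.  -0.  -0.  -0.4  0.   0.1  0.4 -0.2  0.4 -0.9 -0.   0.6]
```

Request:
arm_command([
  {"claw": -1,"tx": 0,"ty": -0.0056,"tz": 0.0006,"roll": 0},
  {"claw": -1,"tx": 0,"ty": -0.0056,"tz": 0.0011,"roll": 0},
  {"claw": -1,"tx": 0,"ty": -0.0054,"tz": 0.0016,"roll": 0},
  {"claw": -1,"tx": 0,"ty": -0.0053,"tz": 0.002,"roll": 0},
  {"claw": -1,"tx": 0,"ty": -0.0051,"tz": 0.0025,"roll": 0},
  {"claw": -1,"tx": 0,"ty": -0.0049,"tz": 0.0029,"roll": 0},
])

```text
t: 10.97
eef_pos: [475.5, 16.9, 178.2]
tool_rot: [179.4, -0.1, 76.2]
ft_force: [8.1, 1.3, 14.6]
opening: 16.0
```

Request:
arm_command([
  {"claw": -1,"tx": 0,"ty": -0.0046,"tz": 0.0033,"roll": 0},
  {"claw": -1,"tx": 0,"ty": -0.0042,"tz": 0.0038,"roll": 0},
  {"claw": -1,"tx": 0,"ty": -0.004,"tz": 0.004,"roll": 0},
  {"claw": -1,"tx": 0,"ty": -0.0036,"tz": 0.0044,"roll": 0},
  {"claw": -1,"tx": 0,"ty": -0.0031,"tz": 0.0047,"roll": 0},
  {"claw": -1,"tx": 0,"ty": -0.0028,"tz": 0.005,"roll": 0},
])

```text
t: 11.47
eef_pos: [451.2, 23.1, 152.3]
tool_rot: [179.8, -0.0, 76.2]
ft_force: [-5.6, 4.3, 18.6]
opening: 16.3
```

Request:
arm_command([
  {"claw": -1,"tx": 0,"ty": -0.0023,"tz": 0.0052,"roll": 0},
  {"claw": -1,"tx": 0,"ty": -0.0018,"tz": 0.0053,"roll": 0},
  {"claw": -1,"tx": 0,"ty": -0.0014,"tz": 0.0055,"roll": 0},
  {"claw": -1,"tx": 0,"ty": -0.0009,"tz": 0.0056,"roll": 0},
  {"claw": -1,"tx": 0,"ty": -0.0004,"tz": 0.0057,"roll": 0},
  {"claw": -1,"tx": 0,"ty": 0.0001,"tz": 0.0057,"roll": 0},
])

```text
t: 11.97
eef_pos: [443.8, 25.0, 117.8]
tool_rot: [-180.0, -0.1, 76.2]
ft_force: [-4.7, 5.4, 11.7]
opening: 16.3
```

Request:
arm_command([
  {"claw": -1,"tx": 0,"ty": 0.0006,"tz": 0.0056,"roll": 0},
  {"claw": -1,"tx": 0,"ty": 0.0011,"tz": 0.0056,"roll": 0},
  {"claw": -1,"tx": 0,"ty": 0.0016,"tz": 0.0054,"roll": 0},
  {"claw": -1,"tx": 0,"ty": 0.002,"tz": 0.0053,"roll": 0},
  {"claw": -1,"tx": 0,"ty": 0.0025,"tz": 0.0051,"roll": 0},
  {"claw": -1,"tx": 0,"ty": 0.0029,"tz": 0.0049,"roll": 0},
])

```text
t: 12.47
eef_pos: [454.4, 22.4, 85.5]
tool_rot: [-180.0, -0.0, 76.2]
ft_force: [-2.7, 4.2, 7.2]
opening: 16.4
```

Request:
arm_command([
  {"claw": -1,"tx": 0,"ty": 0.0033,"tz": 0.0046,"roll": 0},
  {"claw": -1,"tx": 0,"ty": 0.0038,"tz": 0.0042,"roll": 0},
  {"claw": -1,"tx": 0,"ty": 0.004,"tz": 0.004,"roll": 0},
  {"claw": -1,"tx": 0,"ty": 0.0044,"tz": 0.0036,"roll": 0},
  {"claw": -1,"tx": 0,"ty": 0.0047,"tz": 0.0031,"roll": 0},
  {"claw": -1,"tx": 0,"ty": 0.005,"tz": 0.0028,"roll": 0},
])

```text
t: 12.97
eef_pos: [479.2, 16.0, 63.3]
tool_rot: [180.0, -0.0, 76.2]
ft_force: [-1.8, 2.1, 7.7]
opening: 16.0
```

Request:
arm_command([
  {"claw": -1,"tx": 0,"ty": 0.0052,"tz": 0.0023,"roll": 0},
  {"claw": -1,"tx": 0,"ty": 0.0053,"tz": 0.0018,"roll": 0},
  {"claw": -1,"tx": 0,"ty": 0.0055,"tz": 0.0014,"roll": 0},
  {"claw": -1,"tx": 0,"ty": 0.0056,"tz": 0.0009,"roll": 0},
  {"claw": -1,"tx": 0,"ty": 0.0057,"tz": 0.0004,"roll": 0},
  {"claw": -1,"tx": 0,"ty": 0.0057,"tz": -0.0001,"roll": 0},
])

```text
t: 13.47
eef_pos: [511.4, 7.8, 56.9]
tool_rot: [180.0, 0.0, 76.2]
ft_force: [-3.4, 0.4, 10.2]
opening: 16.4
```

Request:
arm_command([
  {"claw": -1,"tx": 0,"ty": 0.0056,"tz": -0.0006,"roll": 0},
  {"claw": -1,"tx": 0,"ty": 0.0056,"tz": -0.0011,"roll": 0},
  {"claw": -1,"tx": 0,"ty": 0.0054,"tz": -0.0016,"roll": 0},
  {"claw": -1,"tx": 0,"ty": 0.0053,"tz": -0.002,"roll": 0},
  {"claw": -1,"tx": 0,"ty": 0.0051,"tz": -0.0025,"roll": 0},
  {"claw": -1,"tx": 0,"ty": 0.0049,"tz": -0.0029,"roll": 0},
])

```text
t: 13.97
eef_pos: [541.4, 0.1, 67.5]
tool_rot: [-179.9, 0.0, 76.2]
ft_force: [-8.9, 0.3, 10.0]
opening: 15.9
```

Request:
arm_command([
  {"claw": -1,"tx": 0,"ty": 0.0046,"tz": -0.0033,"roll": 0},
  {"claw": -1,"tx": 0,"ty": 0.0042,"tz": -0.0038,"roll": 0},
  {"claw": -1,"tx": 0,"ty": 0.004,"tz": -0.004,"roll": 0},
  {"claw": -1,"tx": 0,"ty": 0.0036,"tz": -0.0044,"roll": 0},
  {"claw": -1,"tx": 0,"ty": 0.0031,"tz": -0.0047,"roll": 0},
  {"claw": -1,"tx": 0,"ty": 0.0028,"tz": -0.005,"roll": 0},
])

```text
t: 14.47
eef_pos: [562.3, -5.3, 91.8]
tool_rot: [-179.8, 0.1, 76.2]
ft_force: [-7.5, -0.5, 0.7]
opening: 16.1
```

Request:
arm_command([
  {"claw": -1,"tx": 0,"ty": 0.0023,"tz": -0.0052,"roll": 0},
  {"claw": -1,"tx": 0,"ty": 0.0018,"tz": -0.0053,"roll": 0},
  {"claw": -1,"tx": 0,"ty": 0.0014,"tz": -0.0055,"roll": 0},
  {"claw": -1,"tx": 0,"ty": 0.0009,"tz": -0.0056,"roll": 0},
  {"claw": -1,"tx": 0,"ty": 0.0004,"tz": -0.0057,"roll": 0},
  {"claw": -1,"tx": 0,"ty": -0.0001,"tz": -0.0057,"roll": 0},
])

```text
t: 14.97
eef_pos: [569.5, -7.1, 124.9]
tool_rot: [-179.9, 0.1, 76.2]
ft_force: [-4.1, -3.5, -4.8]
opening: 16.2
```

Request:
arm_command([
  {"claw": -1,"tx": 0,"ty": -0.0006,"tz": -0.0056,"roll": 0},
  {"claw": -1,"tx": 0,"ty": -0.0011,"tz": -0.0056,"roll": 0},
  {"claw": -1,"tx": 0,"ty": -0.0016,"tz": -0.0054,"roll": 0},
  {"claw": -1,"tx": 0,"ty": -0.002,"tz": -0.0053,"roll": 0},
  {"claw": -1,"tx": 0,"ty": -0.0025,"tz": -0.0051,"roll": 0},
  {"claw": -1,"tx": 0,"ty": -0.0029,"tz": -0.0049,"roll": 0},
])

```text
t: 15.47
eef_pos: [559.6, -4.5, 157.2]
tool_rot: [180.0, 0.0, 76.2]
ft_force: [0.7, -5.2, -7.3]
opening: 16.2
```

```bash
cat > fit2.py <<'E'
from fit import *
B=np.array([[475.5,16.9,178.2,8.1,1.3,14.6],[451.2,23.1,152.3,-5.6,4.3,18.6],[443.8,25,117.8,-4.7,5.4,11.7],[454.4,22.4,85.5,-2.7,4.2,7.2],[479.2,16,63.3,-1.8,2.1,7.7],[511.4,7.8,56.9,-3.4,.4,10.2],[541.4,.1,67.5,-8.9,.3,10],[562.3,-5.3,91.8,-7.5,-.5,.7],[569.5,-7.1,124.9,-4.1,-3.5,-4.8],[559.6,-4.5,157.2,.7,-5.2,-7.3]])
t2,r2,_=an(B,-1)
t1,r1,_=an(F,1,p=0)
def sol(th,res,sg):
    A=np.c_[np.ones_like(th),-sg*np.sin(th),-sg*np.cos(th)]
    s=np.linalg.lstsq(A,res,rcond=None)[0];b=np.arctan2(s[2],s[1])
    print('f',s[0].round(2),'G',np.hypot(s[1],s[2]).round(2),'theta final',180-np.degrees(b),'resid',(A@s-res).round(1))
sol(t1,r1,1);sol(t2,r2,-1)
sol(np.r_[t1,t2],np.r_[r1,r2],np.r_[np.ones(12),-np.ones(10)])
E
python3 fit2.py; python3 -c "
from h import *
s=status.get_state();print(s['eef_pos'],s['ft_force'],s['qvel'])"
```

```text
circle [489.89572543 121.74862336  64.96791666]
[[330.3  13.8   8.9]
 [298.1  13.4  14.5]
 [266.5  12.    5.1]
 [236.1   8.   -1. ]
 [205.9   5.4  -5.9]
 [175.7   2.6 -10.4]
 [146.5   1.8 -13.1]
 [117.5   2.7  -6.7]
 [ 87.2   4.6  -3.4]
 [ 57.    7.2  -2.4]]
f 7.78 G 6.36 theta final 54.677837960338564 resid [ 0.  -0.  -0.  -0.4  0.   0.1  0.4 -0.2  0.4 -0.9 -0.   0.6]
f 7.93 G 6.07 theta final 51.91136855434789 resid [ 0.2  0.1 -0.7  0.4 -0.1  0.3  0.1 -0.3 -0.2  0.2]
f 7.87 G 6.23 theta final 53.49848271477896 resid [ 0.3  0.2  0.1 -0.4 -0.  -0.   0.3 -0.2  0.5 -0.7  0.2  0.9  0.3  0.1
 -0.8  0.2 -0.4 -0.  -0.1 -0.4 -0.2  0.3]
[559.57711386  -4.53670277 157.17150346] [ 0.731685   -5.17900344 -7.32110368] [ 0.06709592 -7.71199584  2.40324772 -0.05669038  5.1343198   0.05977243]
```

Request:
arm_command([
  {"claw": -1,"tx": 0,"ty": -0.0012,"tz": -0.0017,"roll": 0},
  {"claw": -1,"tx": 0,"ty": -0.0011,"tz": -0.0016,"roll": 0},
  {"claw": -1,"tx": 0,"ty": 0,"tz": 0,"roll": 0},
  {"claw": -1,"tx": 0,"ty": 0,"tz": 0,"roll": 0},
  {"claw": -1,"tx": 0,"ty": 0,"tz": 0,"roll": 0},
  {"claw": -1,"tx": 0,"ty": 0,"tz": 0,"roll": 0},
  {"claw": -1,"tx": 0,"ty": 0,"tz": 0,"roll": 0},
  {"claw": -1,"tx": 0,"ty": 0,"tz": 0,"roll": 0},
  {"claw": -1,"tx": 0,"ty": 0,"tz": 0,"roll": 0},
  {"claw": -1,"tx": 0,"ty": 0,"tz": 0,"roll": 0},
])

```text
t: 16.3
eef_pos: [557.3, -3.9, 160.6]
tool_rot: [-180.0, 0.1, 76.2]
ft_force: [-2.4, -4.8, -3.4]
opening: 16.2
```

```bash
python3 - <<'E'
from h import *
def p():
    s=status.get_state();X=s['eef_pos'];a=np.radians(-13.8)
    x=X[0]*np.cos(a)+X[1]*np.sin(a)-489.9;z=X[2]-121.8
    print(s['t'],np.degrees(np.arctan2(x,z)),np.hypot(x,z),s['ft_force'],s['qvel'].round(2),s['opening'])
p()
cv2.imwrite('pics/wrist3.png',capture('wrist'));cv2.imwrite('pics/top3.png',capture('top'));cv2.imwrite('pics/side3.png',capture('side'))
p()
E
```

```text
16.3 53.391486104486816 65.0908694942109 [-2.35814846 -4.78023706 -3.44467284] [-0.03 -0.12 -0.04 -0.08  0.07  0.06] 16.190001917498275
16.45 53.40522061260875 65.08628531930103 [-2.92038384 -5.19442796 -3.59977054] [ 0.05 -0.04 -0.07 -0.    0.05 -0.04] 15.995119679965818
```

View pics/wrist3.png

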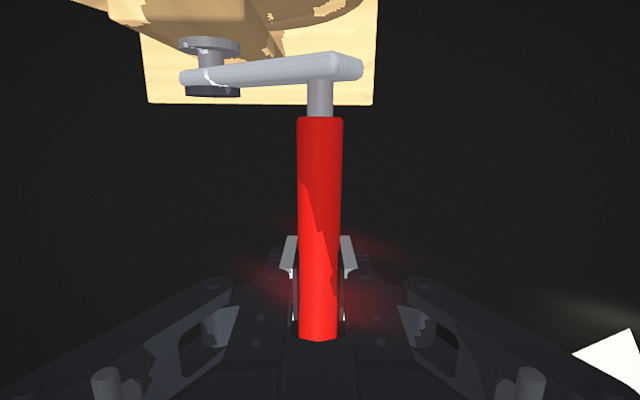

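View pics/top3.png

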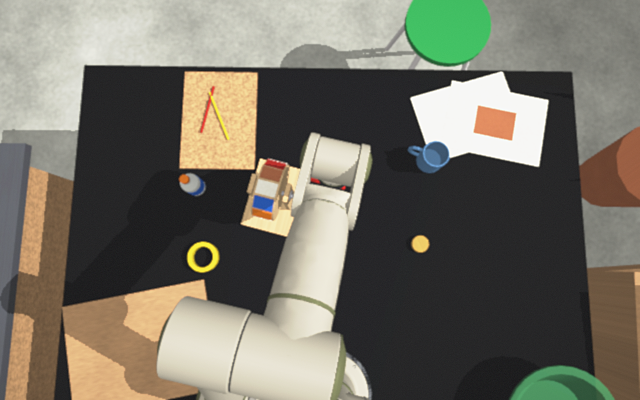

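View pics/side3.png

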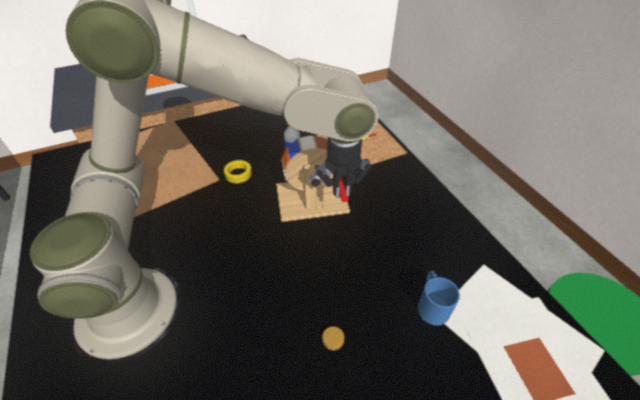

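The wrist view shows the grip at col 320 between the pads, with the crank leaning to +x and the hub at (212,65). In the top and side views the mug (433,156), tape (203,257), weight (420,244) and glue (195,186) have not moved. The drum is at rest at 53.4°, so I'm handing in.

```bash
python3 -c "
from workcell import ticket
print(ticket.hand_in())"
```

```text
the job is handed in; nothing more can be done
None
```

The drum is at rest with its heavy side straight down, as best I could measure it, and the arm is still holding the red grip at 60 N. I handed the job in at 16.5 s of the 72 s allowed.

- **Finding the heavy side:** I cranked one full turn forward and about 300° back, and measured the force at the grip while it was moving.
    - It turned hardest near 145° going forward, so the heavy side is down at a drum angle of about 53.5°.
    - The forward pass alone gave 54.7° and the backward pass 51.9°. They disagree by about 3°, so I used the joint fit of 53.5°.
    - The fitted friction (7.9 N) matches your 7.7 N, and the fitted slug pull of 6.2 N is plausible.
- **Final position:** the drum stopped at 53.4° with no measurable joint speed, and a second reading 0.15 s later was the same. About 6.7 N remains on the grip. That is below the 7.7 N the bushing can hold.
- **Other objects:** the glue bottle, tape roll, brass weight and mug look unmoved in the last top and side pictures. I compared these by eye only.
- **Path error:** my circle was a few millimetres off, which put up to about 15 N of sideways force on the grip during the turns. The highest grip force I read was about 21 N, well below the 120 N wrist limit.

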